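# Set the sprung flip stop and butt the box section against it

## Robot

A 6-joint arm with a two-finger parallel gripper is mounted at the origin on the work surface. World frame = base frame: x ahead of the robot, y to its left, z up, the work surface at z = 0. Lengths are in m, angles in rad, forces in N, time in s.
With the tool pointing down it reaches from about 0.35 to 0.925 m from the base axis. Payload 6.4 kg.
Tool frame: the origin (TCP) lies where the fingers leave the gripper's body, on its centre line; the fingertips stand 97 mm ahead of it and the grasp point (between the pads) lies 78 mm ahead of it; z points along the fingers, y is the direction in which the jaws open and shut (so a half turn about z gives the same grasp; the last joint's range is limited). The gripper opens to 94 mm and grips with 3 to 60 N. Pads are 16 mm wide; open, the fingers measure 119 mm over their backs; the gripper's body (75 mm by 177 mm) begins 78 mm behind the grasp point.
Start: joints at [0.952, 0.245, 1.558, -0, 1.339, -0.174], TCP at [0.28, 0.587, 0.303] pointing down, gripper open.
Joint ranges: [-3.13, 3.13], [-1.02, 2.26], [0.13, 2.54], [-0.95, 4.09], [0.21, 2.88], [-2.74, 2.74]. Speed limits (rad/s): [2.57, 2.57, 3.14, 3.14, 3.14, 3.14].

## Interface

Orientations are given as a 3x3 rotation matrix whose columns are the frame's x, y, z axes.
In Python, from workcell import telemetry, imaging, env gives the robot as it stands. The module is installed in compiled form; this text tells all that it offers.
- The arm moves only by the tool apply_moves, never from a script. Its argument "moves" is a list of rows, each a list of 5 numbers: the shift along the tool's x, y, z in m, then the turn about the tool's z in rad, then the finger opening in m, from 0 to 0.094. A call has 1 to 20 rows; each row shifts and turns the commanded pose from where the row before left it, along the tool's axes as they then stand; what a row does not reach is not made up. A row lasts 1/8 s, in which the tool goes at most 62.5 mm and 10.7 degrees, less where a joint would pass 70% of its speed; a pose out of reach is approached as far as the arm can. A call with a gripper value outside its range is refused whole. The fingers move at their own pace and stop on an object; "newtons" is the grip in N (left out, the last holds). Time passes only in rows, so rows that do not move let the fingers close. It gives the time, the measured TCP pose, the force and the opening at its end, in the units of the state.
- telemetry.get_obs(): the state, without advancing time (a new reading comes with each control period).
- imaging.snapshot(name): name is "side" or "top" or "wrist"; returns a dict with "image" (480x640x3 uint8, blue, green, red), "depth" (480x640 float32, m along the optical axis (not along the pixel's ray), 0 where there is no reading), "fovy" (degrees; the focal length in pixels is half the picture's height over the tangent of half this angle, whatever the lens; pixels are square), "cx", "cy" (the principal point, pixels), "extrinsics" (4x4, takes a point from camera to world coordinates). Camera axes: x right, y up, looking along -z (the intrinsics and any distortion apply to the point x, -y, -z); pixel columns grow to the right and rows downward; lengths in m; the calibration is good to about 2 mm. A picture is of the moment at which its call begins.
- env.finish_job(): hands the job in, once; it reports no verdict.
The state is a dict: "t": time; "joints": joint angles; "qd": joint speeds; "tau": joint torques, N m; "position": TCP position; "orientation": TCP orientation; "force": force on the tool from outside, world axes, zero at the start; "torque": the same for the moment, N m; "finger_gap": finger opening in m.
Only numpy, scipy, OpenCV 4.12 (cv2) and the standard library are available. Lean on these libraries where they do the work, as an engineer would, in place of code of your own. Each camera call takes 0.05 s, during which the arm holds its last target.

## Task

Set the box section up for tacking: gently push the yellow sprung stop arm over by its foot, going along with the foot's arc, until it snaps down to its working rest at the end of the channel. Then slide the box section along its channel, without lifting it out, until it butts against the stop's foot, press it home with a steady push of about 10 N for a second, and let go, leaving it touching the foot. Never load the stop with more than 18 N, and leave the tin, the offcut and the magnet where they are.

Things in the scene. Friction and masses are not known exactly. Their poses are not given: they have to be found in the camera images.
- jig: Fixed jig: grey base plate 90 (x) by 400 (y, -250 to +150) by 8 mm, long axis its own y, origin on the bench below the plate's centre line. Blue channel rails from y=-240 to -40: tops at z=18, inner faces at x=+-21.5, 8 mm thick.
- stop_pivot (a point): Pivot pin of the stop arm, along the jig's x, at jig x=0, y=100, z=30, between two blue cheeks (outer faces x=+-26, y 82 to 118, tops z=48). An over-centre spring drives the arm back to parked below about 1.0 rad (12 degrees past upright) and on to the working stop above that; once past, it snaps over by itself within 1.5 s.
- stop (a joint): Angle of the yellow sprung stop arm (26 mm wide, 12 thick), rad. 0 = parked (start): leans 45 degrees from upright to the jig's +y. 0.785 = upright. 2.356 = working stop: level, pointing to -y. It takes about 6 N along the foot's arc to start it, falling to nothing at the over-centre point. The rubber foot grips: a finger pushing level, not rising with it, jams at over 18 N, which bends the arm.
- stop_foot (a point): Nominal centre of the arm's black rubber foot, a round bar 18 mm in diameter, 38 mm long along the jig's x, 110 mm from the pivot. Parked: jig y=178, z=108; working: jig y=-10, z=30. The foot sits on an adjusting screw along the arm, set anywhere up to 7 mm in or out of this point; this reading does not show it, and it does not move in use.
- stop_nose (a point): Nominal outermost point of the foot, 119 mm from the pivot on the arm's line. In the working position it faces the box section, at jig y=-19, z=30. The true face that the box section butts against lies up to 7 mm nearer or farther (screw setting): find it by feel.
- tube_mid (a point): Centre of the loose box section: bright metal, 40 mm wide (x), 120 long (y), 40 high, flat black end caps, 0.2 to 0.45 kg. It lies in the channel on the base plate with 1.5 mm side play, axes parallel to the jig's, centre 28 mm and top 48 mm above the bench, starting 36 to 86 mm short of the nominal nose.
- tube_end (a point): Middle of the box section's +y end face, 60 mm from its centre and 30 mm above the bench: the face that must butt against the stop's nose. Sliding it along the channel takes 1 to 5 N, over which the push on the foot must come.
- tin: Bystander: upright closed tin, 66 mm diameter, 100 mm high, origin under its centre.
- offcut: Bystander: bright angle offcut lying flat, 40 by 90 mm, 40 mm high along its -x edge, origin under its centre.
- magnet: Bystander: flat red welding magnet, 60 by 60 by 16 mm, origin under its centre.
Things that resemble listed ones, but are neither listed nor needed, are in the scene too. What is shaped like the part that bears tube_mid but pink or red is not meant.

How it is judged:
On the way, in this order (a step that is already met when the one before it is completed fails the run):
1. the stop arm has snapped over and rests at its working stop (value of joint stop above 2.28 rad), for 0.3 s.
2. the box section is pressed against the stop's foot with 5 to 15 N for half a second, the arm staying down (contact force between tube and stop between 5 and 15 N and value of joint stop above 2.28 rad), for 0.5 s.
At the end, for the whole second after the job is handed in: The stop arm lies at its working stop (above 2.28 rad); the box section lies flat in its channel (centre under 31 mm high, tilt under 0.05 rad, along the channel within 0.06 rad), its end within 10 mm of the nominal nose point (the foot is up to 7 mm from there), at rest and let go (value of joint stop above 2.28 rad and distance between tube_end and stop_nose below 0.01 m and angle between the y axis of tube_mid and the y axis of jig, either way round below 0.06 rad and angle between tube_mid's own z axis and vertical below 0.05 rad and height (world z) of tube_mid below 0.031 m and linear speed of tube below 0.01 m/s); the robot touches nothing.
It fails at once if the robot presses on the stop arm with more than 18 N (contact force between the arm and stop above 18 N).
It fails at once if the fingers press on the stop arm with more than 18 N (contact force between the fingers and stop above 18 N).
It fails at once if the box section is pressed against the stop with more than 18 N (contact force between tube and stop above 18 N).
It fails at once if the box section is lifted out of its channel (height (world z) of tube_mid above 0.045 m).
It fails at once if a bystander is moved more than 20 mm (distance of any of tin, offcut, magnet from where it was at the start of the episode above 0.02 m).
It also fails if it takes over 72 s, if anything falls off the work surface, if the arm or the gripper's body presses on something with over 40 N, if the wrist force passes 120 N, or if a joint passes its speed limit or range.

## Working session

There is one attempt and no reset: what is moved stays moved. The work goes in short steps, Python scripts to look and compute and a tool call to move; the robot and the scene stay as the last step left them, time stands still between calls to the robot, and variables do not carry over. Pictures are saved under pics/ and viewed, and the job is handed in when it is done.

Besides the shell and the picture viewer there is one more tool, called as name(argument=value, ...), one argument or row to a line, values as JSON. apply_moves: Moves the arm, as the interface text tells. Its arguments: {"type":"object","properties":{"moves":{"type":"array"},"newtons":{"type":"number"}},"required":["moves"]}

```bash
mkdir -p pics; cat > h.py <<'E'
import numpy as np,cv2
from workcell import telemetry,imaging,env
def snap(n,f):
    s=imaging.snapshot(n); cv2.imwrite('pics/'+f+'.png',s['image']); np.savez('pics/'+f+'.npz',**{k:np.asarray(v) for k,v in s.items()}); return s
def load(f): return dict(np.load('pics/'+f+'.npz'))
def foc(s): return 240/np.tan(np.radians(float(s['fovy']))/2)
def ray(s,u,v):
    f=foc(s); d=np.array([(u-s['cx'])/f,-(v-s['cy'])/f,-1.]); E=s['extrinsics']; return E[:3,3],E[:3,:3]@d
def onz(s,u,v,z):
    o,d=ray(s,u,v); return o+d*(z-o[2])/d[2]
def dep(s,u,v):
    o,d=ray(s,u,v); return o+d*s['depth'][int(v),int(u)]
def proj(s,p):
    E=s['extrinsics']; c=E[:3,:3].T@(np.asarray(p)-E[:3,3]); f=foc(s); return s['cx']+f*c[0]/-c[2], s['cy']-f*c[1]/-c[2]
E
python3 - <<'E'
from h import *
for n in ['side','top','wrist']:
    s=snap(n,n+'0'); print(n,s['fovy'],s['cx'],s['cy'],s['extrinsics'].round(3).tolist(),[k for k in s])
o=telemetry.get_obs(); print(o)
E
```

```text
side 47.81968659989765 309.73191127323605 239.6551065823031 [[-0.997, 0.046, -0.057, 0.515], [-0.073, -0.684, 0.726, 0.595], [-0.005, 0.728, 0.685, 0.595], [0.0, 0.0, 0.0, 1.0]] ['image', 'depth', 'fovy', 'cx', 'cy', 'extrinsics']
top 49.159991935956896 310.19444814351465 244.3128055680819 [[-0.027, 0.991, -0.134, 0.429], [-1.0, -0.026, 0.008, 0.059], [0.005, 0.134, 0.991, 1.017], [0.0, 0.0, 0.0, 1.0]] ['image', 'depth', 'fovy', 'cx', 'cy', 'extrinsics']
wrist 59.28631970323796 316.1365174539617 243.55080636063613 [[0.43, -0.876, -0.216, 0.216], [0.903, 0.418, 0.104, 0.616], [-0.0, -0.24, 0.971, 0.384], [0.0, 0.0, 0.0, 1.0]] ['image', 'depth', 'fovy', 'cx', 'cy', 'extrinsics']
{'t': 0.15, 'joints': array([ 9.51890763e-01,  2.45662366e-01,  1.55870946e+00, -2.03184398e-05,
        1.33870925e+00, -1.74111361e-01]), 'qd': array([-8.00103195e-04, -1.13646383e-03, -3.63476121e-03,  7.43961213e-05,
       -2.68980083e-04,  9.69408925e-04]), 'tau': array([ 2.07948207e-03, -4.16263425e+01, -3.14983571e+01,  6.86263293e-02,
        3.15378851e-02, -8.39804011e-05]), 'position': array([0.27949649, 0.58649251, 0.301806  ]), 'orientation': array([[-9.02701150e-01,  4.30267262e-01, -8.47392040e-04],
       [ 4.30268030e-01,  9.02700351e-01, -1.22381022e-03],
       [ 2.38375622e-04, -1.46934059e-03, -9.99998892e-01]]), 'force': array([-0.03936068, -0.4377669 , -0.37017294]), 'torque': array([ 0.07416929, -0.00898443, -0.0100145 ]), 'finger_gap': 0.09399659759126333}
```

View pics/side0.png

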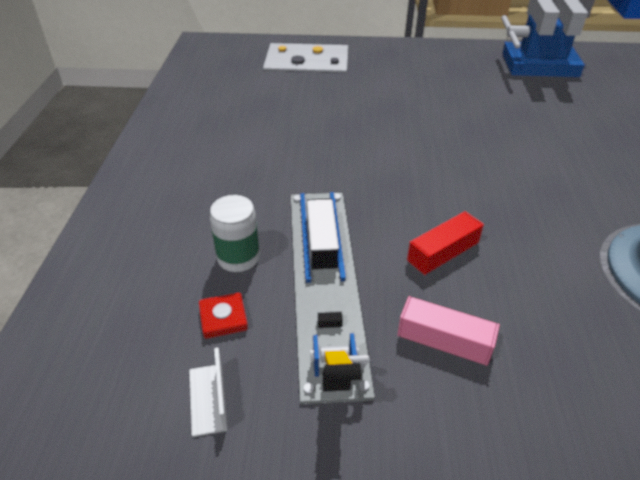

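View pics/top0.png

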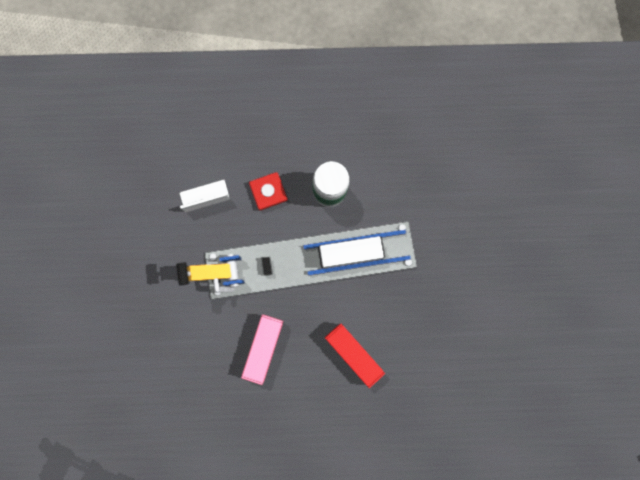

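View pics/wrist0.png

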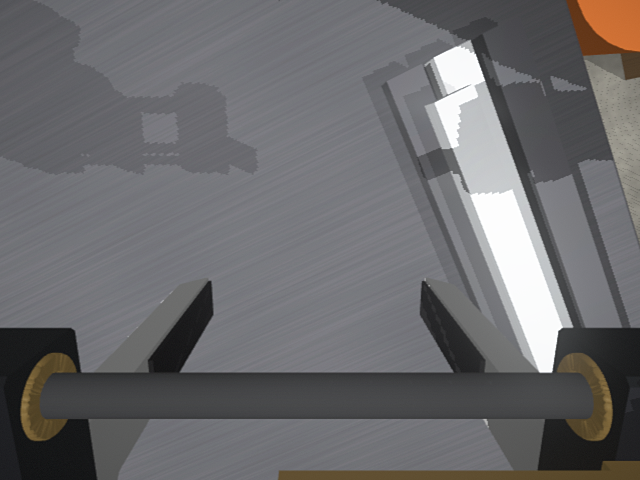

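Candidates for the box section: the bright bar between the blue rails (top 352,251), the pink bar (262,350), the red bar (355,355) and the bright offcut (204,194). The bar in the channel fits the description. Next I'll take a close crop and measure.

```bash
python3 - <<'E'
from h import *
s=load('top0'); im=s['image']
c=cv2.resize(im[200:310,140:430],None,fx=2.7,fy=2.7,interpolation=cv2.INTER_CUBIC); cv2.imwrite('pics/c0.png',c)
t=load('side0'); c=cv2.resize(t['image'][185:405,270:390],None,fx=2.7,fy=2.7,interpolation=cv2.INTER_CUBIC); cv2.imwrite('pics/c1.png',c)
hsv=cv2.cvtColor(im,cv2.COLOR_BGR2HSV)
# blue mask
b=cv2.inRange(hsv,(105,120,60),(125,255,255)); b[:200]=0;b[320:]=0
n,l,st,ce=cv2.connectedComponentsWithStats(b)
for i in range(1,n):
    if st[i,4]>20:
        pts=np.argwhere(l==i)[:,::-1].astype(np.float32); r=cv2.minAreaRect(pts); print('blue',st[i],r,cv2.boxPoints(r).round(1).tolist())
y=cv2.inRange(hsv,(15,120,120),(35,255,255)); 
pts=np.argwhere(y)[:,::-1].astype(np.float32); print('yel',cv2.minAreaRect(pts))
for p in [(352,251),(352,290),(300,257),(330,181),(267,266),(210,272),(182,273),(300,120)]: print(p,dep(s,*p).round(3))
for p in [(322,220),(338,380),(335,300),(236,212),(340,365)]: print('side',p,dep(t,*p).round(3))
E
```

```text
blue [304 231 101  18 227] ((353.9421691894531, 239.12423706054688), (3.4212865829467773, 101.4221420288086), 81.25383758544922) [[303.6000061035156, 245.10000610351562], [403.79998779296875, 229.6999969482422], [404.29998779296875, 233.10000610351562], [304.1000061035156, 248.5]]
blue [220 256  20   5  68] ((229.4554443359375, 258.054443359375), (3.383126735687256, 19.2042179107666), 84.2894058227539) [[219.6999969482422, 257.29998779296875], [238.8000030517578, 255.39999389648438], [239.1999969482422, 258.79998779296875], [220.10000610351562, 260.70001220703125]]
blue [308 256 102  19 343] ((358.5685119628906, 264.94830322265625), (3.6516568660736084, 102.40919494628906), 81.30449676513672) [[307.70001220703125, 270.8999938964844], [408.8999938964844, 255.39999389648438], [409.5, 259.0], [308.20001220703125, 274.5]]
blue [223 280  20   6  56] ((232.42076110839844, 282.0773620605469), (3.3786230087280273, 19.22743797302246), 79.3803482055664) [[222.6999969482422, 282.20001220703125], [241.60000610351562, 278.6000061035156], [242.1999969482422, 282.0], [223.3000030517578, 285.5]]
yel ((208.9390869140625, 271.6471862792969), (15.816844940185547, 41.53702926635742), 85.91438293457031)
(352, 251) [ 0.546 -0.027  0.047]
(352, 290) [ 0.475 -0.029 -0.001]
(300, 257) [0.541 0.07  0.008]
(330, 181) [0.666 0.012 0.102]
(267, 266) [0.524 0.133 0.024]
(210, 272) [0.511 0.232 0.074]
(182, 273) [0.507 0.273 0.116]
(300, 120) [ 0.822  0.064 -0.003]
side (322, 220) [ 0.544 -0.031  0.047]
side (338, 380) [0.51  0.283 0.103]
side (335, 300) [0.518 0.093 0.007]
side (236, 212) [0.664 0.019 0.099]
side (340, 365) [0.509 0.272 0.114]
```

View pics/c0.png

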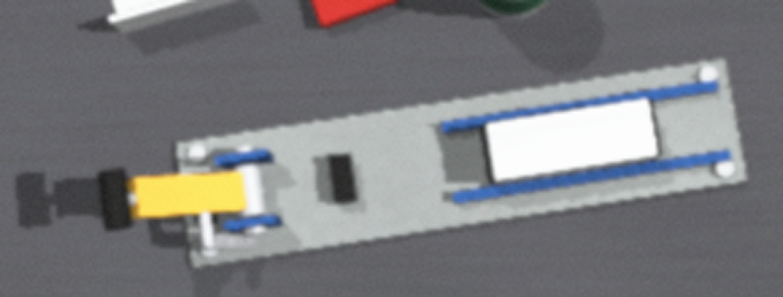

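View pics/c1.png

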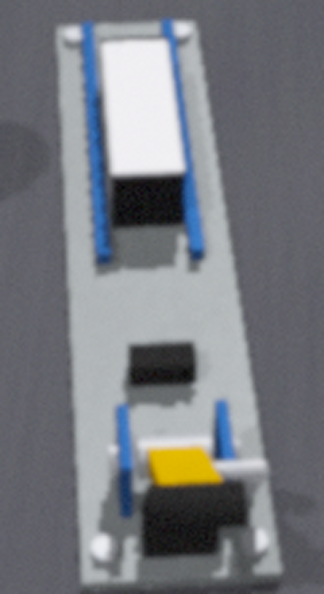

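The crops confirm it: a bright bar with a black end cap lies between the blue rails, and the yellow arm with its black foot leans to +y (top 182,273). Now I'll fit the jig frame.

```bash
python3 - <<'E'
from h import *
for f in ['top0','side0']:
    s=load(f); D=s['depth']; vv,uu=np.mgrid[0:480,0:640]; fo=foc(s)
    d=np.stack([(uu-s['cx'])/fo,-(vv-s['cy'])/fo,-np.ones_like(D)],-1)*D[...,None]
    P=d@s['extrinsics'][:3,:3].T+s['extrinsics'][:3,3]
    hsv=cv2.cvtColor(s['image'],cv2.COLOR_BGR2HSV)
    # rails corners cast to z=18 mm
    b=cv2.inRange(hsv,(105,120,60),(125,255,255))
    if f=='top0': b[:200]=0;b[320:]=0
    else: b[:180]=0;b[:,:280]=0;b[:,400:]=0
    n,l,st,ce=cv2.connectedComponentsWithStats(b)
    for i in range(1,n):
        if st[i,4]>20:
            q=P[l==i]; z=18e-3 if st[i,4]>150 else .048
            w=np.array([onz(s,u,v,z)[:2] for v,u in np.argwhere(l==i)],np.float32)
            r=cv2.minAreaRect(w*1000); bp=cv2.boxPoints(r)
            vx,vy,x0,y0=cv2.fitLine(w*1000,cv2.DIST_L2,0,.01,.01).ravel()
            print(f,'blue',st[i,4],'z',np.median(q[:,2]).round(4),bp.round(1).tolist(),'ang',np.degrees(np.arctan2(vx,vy)).round(2),x0,y0)
    # tube top
    m=(P[...,2]>.038)&(P[...,2]<.055)&(abs(P[...,0]-.545)<.05)&(abs(P[...,1]+.03)<.09)&(hsv[...,2]>150)&(hsv[...,1]<60)
    w=np.array([onz(s,u,v,.048)[:2] for v,u in np.argwhere(m)],np.float32)*1000
    print(f,'tube',m.sum(),cv2.minAreaRect(w),cv2.boxPoints(cv2.minAreaRect(w)).round(1).tolist())
    # plate: grey, z 4..13mm
    m=(abs(P[...,2]-.008)<.006)&(abs(P[...,0]-.53)<.1)&(hsv[...,2]>95)&(hsv[...,1]<60)&(P[...,1]<.3)&(P[...,1]>-.2)
    m=cv2.morphologyEx(m.astype(np.uint8),cv2.MORPH_OPEN,np.ones((3,3)))
    n,l,st,ce=cv2.connectedComponentsWithStats(m); k=1+st[1:,4].argmax()
    w=np.array([onz(s,u,v,.008)[:2] for v,u in np.argwhere(l==k)],np.float32)*1000
    r=cv2.minAreaRect(w);print(f,'plate',r,cv2.boxPoints(r).round(1).tolist())
    # black foot
    m=(P[...,2]>.09)&(P[...,2]<.13)&(abs(P[...,0]-.51)<.05)&(abs(P[...,1]-.28)<.05)&(hsv[...,2]<70)
    print('foot',m.sum(),P[m].mean(0),P[m].min(0),P[m].max(0), np.argwhere(m).min(0),np.argwhere(m).max(0))
    m=cv2.inRange(hsv,(15,120,120),(35,255,255))>0; m&=abs(P[...,1]-.23)<.1
    q=P[m]; print('yellow',q.mean(0),q[:,2].min(),q[:,2].max()); A=np.c_[q[:,1],np.ones(len(q))]; print(np.linalg.lstsq(A,q[:,2],rcond=None)[0],np.linalg.lstsq(A,q[:,0],rcond=None)[0])
E
```

```text
top0 blue 227 z 0.0187 [[556.2000122070312, 62.099998474121094], [581.0999755859375, -132.10000610351562], [587.7000122070312, -131.1999969482422], [562.7000122070312, 63.0]] ang 172.77 573.0052 -37.027344
top0 blue 68 z 0.0483 [[533.7000122070312, 218.39999389648438], [536.2999877929688, 183.0], [542.5999755859375, 183.5], [540.0, 218.89999389648438]] ang 175.43 538.1766 201.20825
top0 blue 343 z 0.0182 [[506.0, 55.5], [530.5999755859375, -139.39999389648438], [537.5, -138.5], [513.0, 56.400001525878906]] ang 172.74 521.6716 -39.955494
top0 blue 56 z 0.0483 [[487.6000061035156, 212.6999969482422], [493.20001220703125, 177.8000030517578], [499.29998779296875, 178.8000030517578], [493.70001220703125, 213.6999969482422]] ang 173.11 493.51144 196.22874
top0 tube 1330 ((544.2325439453125, -25.860118865966797), (40.737239837646484, 114.82498931884766), 7.306642055511475) [[516.7000122070312, 28.5], [531.2999877929688, -85.4000015258789], [571.7000122070312, -80.19999694824219], [557.0999755859375, 33.70000076293945]]
top0 plate ((534.7322387695312, 57.154388427734375), (91.27487182617188,
[... 1580 characters left out ...]
501953), 7.341732025146484) [[517.7000122070312, 30.799999237060547], [532.7999877929688, -86.19999694824219], [572.5999755859375, -81.0], [557.5, 35.900001525878906]]
side0 plate ((535.2342529296875, 52.59849548339844), (89.84272003173828, 400.8106689453125), 7.310404300689697) [[465.20001220703125, 245.6999969482422], [516.2000122070312, -151.89999389648438], [605.2999877929688, -140.5], [554.2999877929688, 257.1000061035156]]
foot 564 [0.50652363 0.27913196 0.11078944] [0.48752844 0.26864717 0.09831222] [0.52543104 0.2860057  0.11591748] [364 324] [381 360]
yellow [0.51261934 0.23696975 0.07585987] 0.03646319931605535 0.11405866001401832
[ 1.04264204 -0.17121476] [-0.09926337  0.53614175]
```

Jig frame: origin at world (0.5288, 0.1017), with its y axis 97.3° from world x. The tube end is at jig y of about -68. I'll turn the tool so its x lies along jig +y, close the fingers and go to a point above and beyond the foot.

apply_moves(
  moves=[
    [0,0,0,0.1664,0],
    [0,0,0,0.1664,0],
    [0,0,0,0.1664,0],
    [0,0,0,0.1664,0],
    [0,0,0,0.1664,0],
    [0,0,0,0.1664,0],
    [-0.029,0.0186,0,0,0],
    [-0.029,0.0186,0,0,0],
    [-0.029,0.0186,0,0,0],
    [-0.029,0.0186,0,0,0],
    [-0.029,0.0186,0,0,0],
    [-0.029,0.0186,0,0,0],
    [-0.029,0.0186,0,0,0],
    [-0.029,0.0186,0,0,0],
    [-0.029,0.0186,0,0,0],
    [-0.029,0.0186,0,0,0],
    [0,0,0,0,0],
    [0,0,0,0,0],
  ],
  newtons=20,
)

```text
t: 2.4
position: [0.5006, 0.3232, 0.3024]
orientation: [[-0.127, 0.992, -0.001], [0.992, 0.127, 0.0], [0.0, -0.001, -1.0]]
force: [-0.3, 0.5, -0.5]
finger_gap: 0.0005
```

```bash
cat >> h.py <<'E'
O=np.array([.5288,.1017]); a=np.radians(7.3); JX=np.array([np.cos(a),np.sin(a)]); JY=np.array([-np.sin(a),np.cos(a)])
def st():
    o=telemetry.get_obs(); p=o['position']; q=p[:2]-O; F=o['force']; R=o['orientation']
    print('t %.2f jig x %.1f y %.1f tipz %.1f mm | F jx %.2f jy %.2f z %.2f | toolx ang %.2f tilt %.2f gap %.4f'%(o['t'],q@JX*1e3,q@JY*1e3,p[2]*1e3-97,F[:2]@JX,F[:2]@JY,F[2],np.degrees(np.arctan2(R[1,0],R[0,0])),np.degrees(np.arccos(min(1,-R[2,2]))),o['finger_gap']))
    print(R.round(4).tolist())
E
python3 - <<'E'
from h import *
st(); s=snap('side','side1')
cv2.imwrite('pics/c2.png',cv2.resize(s['image'][240:480,240:440],None,fx=2.5,fy=2.5))
w=snap('wrist','wrist1')
E
```

```text
t 2.40 jig x 0.2 y 223.3 tipz 205.4 mm | F jx -0.28 jy 0.53 z -0.50 | toolx ang 97.32 tilt 0.05 gap 0.0005
[[-0.1274, 0.9919, -0.0008], [0.9919, 0.1274, 0.0001], [0.0002, -0.0008, -1.0]]
```

View pics/c2.png

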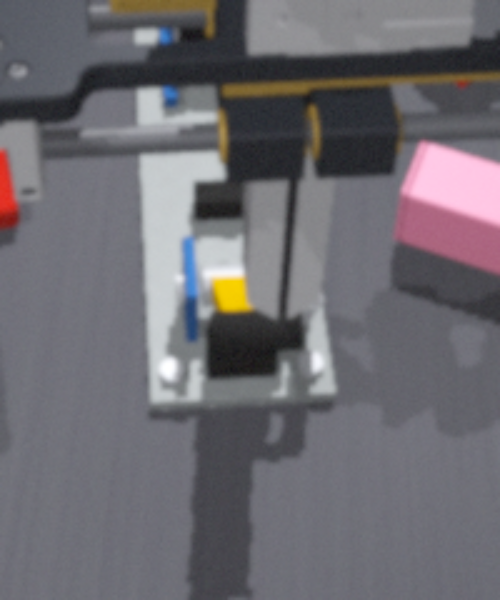

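View pics/wrist1.png

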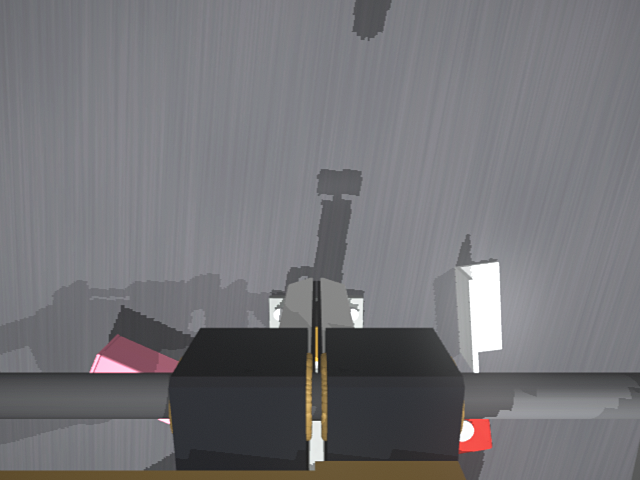

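The wrist and side views show the closed fingers centred on the jig line, past the foot. Descending beside it.

apply_moves(
  moves=[
    [0,0,0.025,0,0],
    [0,0,0.025,0,0],
    [0,0,0.025,0,0],
    [0,0,0.025,0,0],
    [0,0,0.023,0,0],
    [-0.005,0,0,0,0],
    [-0.005,0,0,0,0],
    [-0.004,0,0,0,0],
    [0,0,0,0,0],
    [0,0,0,0,0],
  ],
)

```text
t: 3.75
position: [0.5031, 0.3089, 0.1802]
orientation: [[-0.127, 0.992, 0.001], [0.992, 0.127, 0.0], [0.0, 0.001, -1.0]]
force: [-0.3, -0.2, 0.6]
finger_gap: 0.0006
```

```bash
python3 - <<'E'
from h import *
st(); s=snap('side','side2')
cv2.imwrite('pics/c3.png',cv2.resize(s['image'][240:480,240:440],None,fx=2.5,fy=2.5))
E
```

```text
t 3.75 jig x 0.8 y 208.8 tipz 83.2 mm | F jx -0.28 jy -0.17 z 0.64 | toolx ang 97.30 tilt 0.05 gap 0.0006
[[-0.1271, 0.9919, 0.0008], [0.9919, 0.1271, 0.0003], [0.0002, 0.0008, -1.0]]
```

View pics/c3.png

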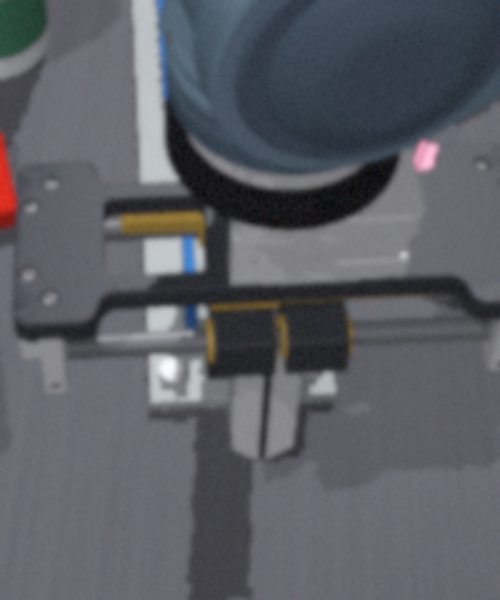

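The fingers hang just beyond the foot with no contact. Now a creeping approach with a slight rise, reading the force as I go.

apply_moves(
  moves=[
    [-0.002,0,-0.0005,0,0],
    [-0.002,0,-0.0005,0,0],
    [-0.002,0,-0.0005,0,0],
    [-0.002,0,-0.0005,0,0],
  ],
)

```text
t: 4.3
position: [0.5039, 0.3008, 0.1817]
orientation: [[-0.127, 0.992, -0.0], [0.992, 0.127, -0.0], [-0.0, -0.0, -1.0]]
force: [-0.1, -0.3, 0.1]
finger_gap: 0.0002
```

apply_moves(
  moves=[
    [-0.001,0,-0.0005,0,0],
    [-0.001,0,-0.0005,0,0],
  ],
)

```text
t: 4.55
position: [0.5041, 0.2989, 0.1827]
orientation: [[-0.127, 0.992, 0.0], [0.992, 0.127, 0.0], [0.0, 0.0, -1.0]]
force: [0.0, 0.7, 0.1]
finger_gap: 0.0003
```

apply_moves(
  moves=[
    [-0.001,0,-0.0005,0,0],
    [-0.001,0,-0.0005,0,0],
  ],
)

```text
t: 4.8
position: [0.5044, 0.297, 0.1837]
orientation: [[-0.127, 0.992, -0.0], [0.992, 0.127, 0.0], [0.0, -0.0, -1.0]]
force: [0.1, -0.3, -0.5]
finger_gap: 0.0006
```

apply_moves(
  moves=[
    [-0.001,0,-0.0007,0,0],
    [-0.001,0,-0.0007,0,0],
  ],
)

```text
t: 5.05
position: [0.5046, 0.295, 0.1851]
orientation: [[-0.127, 0.992, 0.0], [0.992, 0.127, 0.0], [-0.0, 0.0, -1.0]]
force: [0.1, 0.2, -1.2]
finger_gap: 0.0007
```

```bash
python3 - <<'E'
from h import *
st()
E
```

```text
t 5.05 jig x 0.6 y 194.8 tipz 88.1 mm | F jx 0.17 jy 0.22 z -1.23 | toolx ang 97.31 tilt 0.00 gap 0.0007
[[-0.1273, 0.9919, 0.0], [0.9919, 0.1273, 0.0], [-0.0, 0.0, -1.0]]
```

apply_moves(
  moves=[
    [-0.001,0,-0.001,0,0],
    [-0.001,0,-0.001,0,0],
  ],
)

```text
t: 5.3
position: [0.5049, 0.293, 0.1872]
orientation: [[-0.127, 0.992, 0.0], [0.992, 0.127, 0.0], [0.0, 0.0, -1.0]]
force: [0.2, -0.1, 0.2]
finger_gap: 0.0004
```

apply_moves(
  moves=[
    [-0.001,0,-0.0012,0,0],
    [-0.001,0,-0.0012,0,0],
  ],
)

```text
t: 5.55
position: [0.505, 0.2913, 0.1894]
orientation: [[-0.127, 0.992, -0.0], [0.992, 0.127, 0.001], [0.001, 0.0, -1.0]]
force: [-0.4, 3.0, -2.2]
finger_gap: 0.0003
```

Contact came at Fy of about 3 N. The tip is only about 14 mm below the foot's centre, so I'll back off, go 15 mm lower and return with more finger overlap.

apply_moves(
  moves=[
    [0.004,0,0,0,0],
    [0.004,0,0,0,0],
    [0,0,0.01,0,0],
    [0,0,0.008,0,0],
    [-0.002,0,-0.0003,0,0],
    [-0.002,0,-0.0003,0,0],
    [-0.001,0,-0.0005,0,0],
    [-0.001,0,-0.0005,0,0],
  ],
)

```text
t: 6.55
position: [0.5051, 0.2929, 0.1734]
orientation: [[-0.127, 0.992, 0.001], [0.992, 0.127, 0.0], [0.0, 0.001, -1.0]]
force: [0.9, -0.1, 0.3]
finger_gap: 0.0004
```

apply_moves(
  moves=[
    [-0.001,0,-0.0011,0,0],
    [-0.001,0,-0.0011,0,0],
  ],
)

```text
t: 6.8
position: [0.5051, 0.2913, 0.1753]
orientation: [[-0.127, 0.992, 0.0], [0.992, 0.127, 0.001], [0.001, 0.0, -1.0]]
force: [0.2, 4.5, -2.9]
finger_gap: 0.0005
```

apply_moves(
  moves=[
    [-0.0015,0,-0.0018,0,0],
    [-0.0015,0,-0.0018,0,0],
  ],
)

```text
t: 7.05
position: [0.5051, 0.2889, 0.1785]
orientation: [[-0.127, 0.992, -0.0], [0.992, 0.127, 0.002], [0.002, -0.0, -1.0]]
force: [-0.2, 5.9, -3.6]
finger_gap: 0.0004
```

The foot is moving at a total of about 7 N. Following the arc.

apply_moves(
  moves=[
    [-0.0024,0,-0.0027,0,0],
    [-0.0024,0,-0.0027,0,0],
    [-0.0024,0,-0.0026,0,0],
    [-0.0025,0,-0.0025,0,0],
  ],
)

```text
t: 7.55
position: [0.5062, 0.2791, 0.1889]
orientation: [[-0.127, 0.992, -0.001], [0.992, 0.127, 0.002], [0.002, -0.001, -1.0]]
force: [0.3, 4.4, -3.8]
finger_gap: 0.0005
```

apply_moves(
  moves=[
    [-0.0025,0,-0.0024,0,0],
    [-0.0026,0,-0.0024,0,0],
    [-0.0026,0,-0.0023,0,0],
    [-0.0027,0,-0.0022,0,0],
  ],
)

```text
t: 8.05
position: [0.5079, 0.268, 0.1987]
orientation: [[-0.127, 0.992, -0.001], [0.992, 0.127, -0.0], [0.0, -0.001, -1.0]]
force: [-0.6, 5.6, -3.4]
finger_gap: 0.0006
```

apply_moves(
  moves=[
    [-0.0028,0,-0.0019,0,0],
    [-0.0028,0,-0.0019,0,0],
    [-0.0028,0,-0.0018,0,0],
    [-0.0029,0,-0.0017,0,0],
    [-0.0029,0,-0.0016,0,0],
    [-0.003,0,-0.0015,0,0],
  ],
)

```text
t: 8.8
position: [0.5104, 0.2509, 0.2093]
orientation: [[-0.127, 0.992, 0.0], [0.992, 0.127, -0.0], [-0.0, 0.0, -1.0]]
force: [-0.1, 4.2, -3.1]
finger_gap: 0.0004
```

apply_moves(
  moves=[
    [-0.003,0,-0.0014,0,0],
    [-0.003,0,-0.0013,0,0],
    [-0.003,0,-0.0012,0,0],
    [-0.003,0,-0.0012,0,0],
    [-0.003,0,-0.0011,0,0],
    [-0.003,0,-0.001,0,0],
  ],
)

```text
t: 9.55
position: [0.5127, 0.233, 0.2164]
orientation: [[-0.127, 0.992, 0.0], [0.992, 0.127, -0.0], [-0.0, 0.0, -1.0]]
force: [-0.0, 2.2, -2.3]
finger_gap: 0.0007
```

```bash
python3 - <<'E'
from h import *
st(); s=snap('side','side3')
cv2.imwrite('pics/c4.png',cv2.resize(s['image'][200:440,240:440],None,fx=2.5,fy=2.5))
s=snap('top','top3')
cv2.imwrite('pics/c5.png',cv2.resize(s['image'][180:330,140:430],None,fx=2.5,fy=2.5))
E
```

```text
t 9.55 jig x 0.7 y 132.2 tipz 119.4 mm | F jx 0.24 jy 2.19 z -2.26 | toolx ang 97.31 tilt 0.01 gap 0.0007
[[-0.1272, 0.9919, 0.0002], [0.9919, 0.1272, -0.0001], [-0.0001, 0.0002, -1.0]]
```

View pics/c4.png

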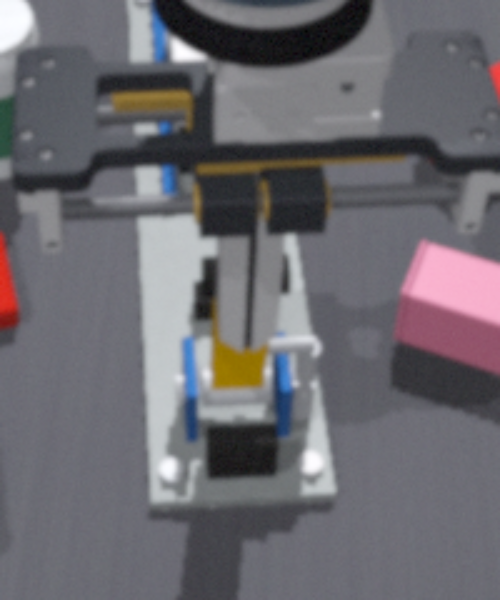

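View pics/c5.png

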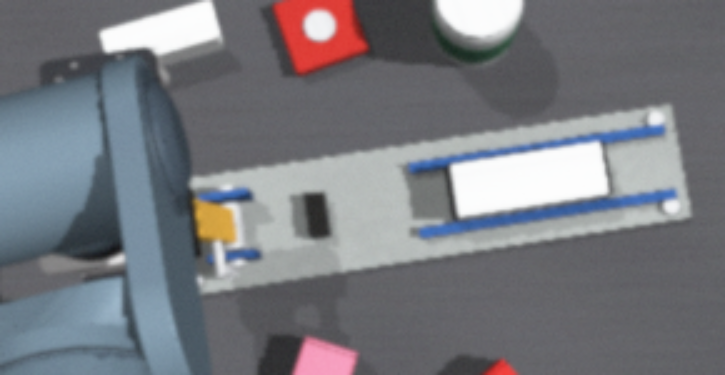

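The arm is nearly upright and still in firm contact. On over centre.

apply_moves(
  moves=[
    [-0.003,0,-0.0008,0,0],
    [-0.003,0,-0.0007,0,0],
    [-0.003,0,-0.0007,0,0],
    [-0.003,0,-0.0006,0,0],
    [-0.003,0,-0.0005,0,0],
    [-0.003,0,-0.0004,0,0],
    [-0.003,0,-0.0003,0,0],
    [-0.003,0,-0.0002,0,0],
  ],
)

```text
t: 10.65
position: [0.5157, 0.2091, 0.2205]
orientation: [[-0.127, 0.992, -0.0], [0.992, 0.127, -0.0], [-0.0, -0.0, -1.0]]
force: [-1.1, 1.4, -1.2]
finger_gap: 0.0006
```

apply_moves(
  moves=[
    [-0.003,0,-0.0001,0,0],
    [-0.003,0,0,0,0],
    [-0.003,0,0,0,0],
    [-0.003,0,0,0,0],
    [-0.003,0,0,0,0],
  ],
)

```text
t: 11.28
position: [0.5177, 0.1942, 0.2207]
orientation: [[-0.127, 0.992, 0.0], [0.992, 0.127, -0.0], [-0.0, 0.0, -1.0]]
force: [-0.1, 0.4, -0.5]
finger_gap: 0.0004
```

```bash
python3 - <<'E'
from h import *
st(); s=snap('side','side4')
cv2.imwrite('pics/c6.png',cv2.resize(s['image'][200:440,240:440],None,fx=2.5,fy=2.5))
s=snap('top','top4')
cv2.imwrite('pics/c7.png',cv2.resize(s['image'][180:330,140:430],None,fx=2.5,fy=2.5))
E
```

```text
t 11.28 jig x 0.7 y 93.2 tipz 123.7 mm | F jx 0.00 jy 0.42 z -0.45 | toolx ang 97.31 tilt 0.02 gap 0.0004
[[-0.1273, 0.9919, 0.0003], [0.9919, 0.1273, -0.0002], [-0.0002, 0.0003, -1.0]]
```

View pics/c6.png

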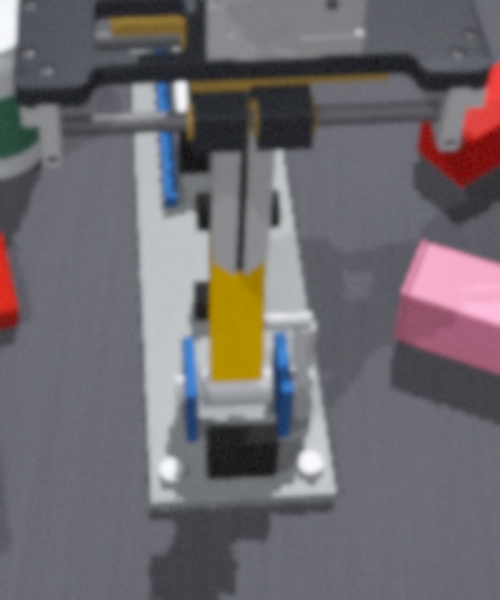

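View pics/c7.png

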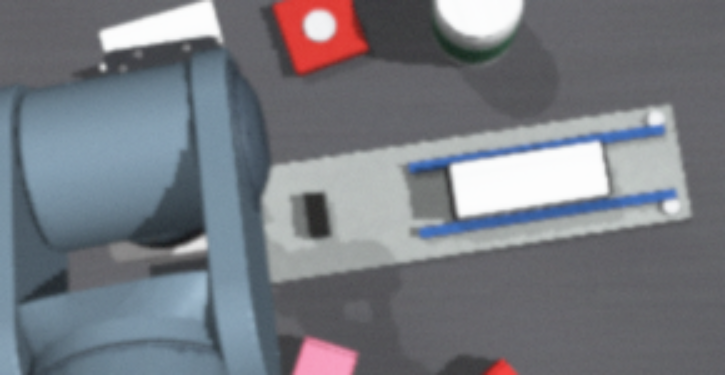

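It's at the over-centre point, with the force near zero. A few millimetres more.

apply_moves(
  moves=[
    [-0.003,0,0,0,0],
    [-0.003,0,0,0,0],
    [-0.003,0,0,0,0],
    [-0.003,0,0,0,0],
  ],
)

```text
t: 11.88
position: [0.5191, 0.1824, 0.2206]
orientation: [[-0.127, 0.992, 0.0], [0.992, 0.127, -0.0], [-0.0, 0.0, -1.0]]
force: [-0.2, -0.3, 0.7]
finger_gap: 0.0008
```

apply_moves(
  moves=[
    [0,0,0,0,0],
    [0,0,0,0,0],
    [0,0,0,0,0],
    [0,0,0,0,0],
    [0,0,0,0,0],
    [0,0,0,0,0],
    [0,0,0,0,0],
    [0,0,0,0,0],
  ],
)

```text
t: 12.88
position: [0.5191, 0.1827, 0.2206]
orientation: [[-0.127, 0.992, 0.0], [0.992, 0.127, 0.0], [-0.0, 0.0, -1.0]]
force: [0.1, 0.4, -0.6]
finger_gap: 0.0003
```

```bash
python3 - <<'E'
from h import *
st(); s=snap('side','side5')
cv2.imwrite('pics/c8.png',cv2.resize(s['image'][200:440,240:440],None,fx=2.5,fy=2.5))
E
```

```text
t 12.88 jig x 0.6 y 81.5 tipz 123.6 mm | F jx 0.13 jy 0.41 z -0.57 | toolx ang 97.31 tilt 0.00 gap 0.0003
[[-0.1273, 0.9919, 0.0], [0.9919, 0.1273, 0.0], [-0.0, 0.0, -1.0]]
```

View pics/c8.png

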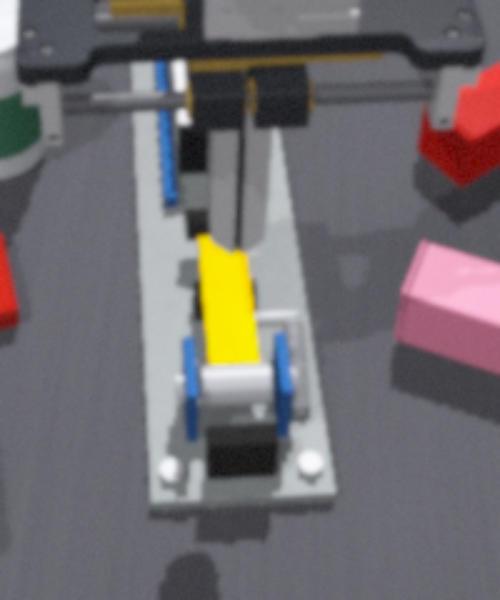

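The arm has snapped over and lies level. I'll move to above the free end of the box section, then check.

apply_moves(
  moves=[
    [0,0,-0.02,0,0],
    [-0.018,0,0,0,0],
    [-0.025,0,0,0,0],
    [-0.025,0,0,0,0],
    [-0.025,0,0,0,0],
    [-0.025,0,0,0,0],
    [-0.025,0,0,0,0],
    [-0.025,0,0,0,0],
    [-0.025,0,0,0,0],
    [-0.025,0,0,0,0],
    [-0.025,0,0,0,0],
    [-0.025,0,0,0,0],
    [-0.025,0,0,0,0],
    [-0.002,-0.0006,0,0,0],
    [0,0,0,0,0],
  ],
)

```text
t: 14.8
position: [0.5555, -0.11, 0.24]
orientation: [[-0.127, 0.992, -0.001], [0.992, 0.127, 0.001], [0.001, -0.001, -1.0]]
force: [0.1, 0.7, 0.3]
finger_gap: 0.0003
```

```bash
python3 - <<'E'
from h import *
st(); s=snap('side','side6')
cv2.imwrite('pics/c9.png',cv2.resize(s['image'][160:400,240:440],None,fx=2.5,fy=2.5))
vv,uu=np.mgrid[0:480,0:640]; fo=foc(s);D=s['depth']
P=(np.stack([(uu-s['cx'])/fo,-(vv-s['cy'])/fo,-np.ones_like(D)],-1)*D[...,None])@s['extrinsics'][:3,:3].T+s['extrinsics'][:3,3]
q=P[...,:2]-O; jx=q@JX*1e3; jy=q@JY*1e3; z=P[...,2]*1e3; np.savez('pics/P6.npz',jx=jx,jy=jy,z=z)
m=(abs(jx)<12)&(jy>-80)&(jy<130)&(z>4)
for y in range(-80,130,5):
    k=m&(abs(jy-y)<2.5)
    if k.sum(): print(y,k.sum(),z[k].min().round(1),np.median(z[k]).round(1),z[k].max().round(1),s['image'][k].mean(0).round())
E
```

```text
t 14.80 jig x -0.4 y -213.4 tipz 143.0 mm | F jx 0.23 jy 0.66 z 0.27 | toolx ang 97.28 tilt 0.06 gap 0.0003
[[-0.1267, 0.9919, -0.0009], [0.9919, 0.1267, 0.0005], [0.0006, -0.0008, -1.0]]
-80 21 45.9 47.4 49.4 [200. 196. 196.]
-75 39 45.1 46.9 49.7 [169. 165. 163.]
-70 309 5.5 28.7 49.7 [41. 39. 39.]
-65 89 4.8 10.1 50.8 [70. 68. 66.]
-60 33 5.5 7.2 10.1 [115. 113. 110.]
-55 42 5.5 7.2 9.6 [114. 113. 109.]
-50 40 4.3 7.3 9.2 [114. 112. 109.]
-45 41 5.1 7.3 10.5 [112. 111. 107.]
-40 13 6.8 8.0 9.5 [101. 100.  96.]
-15 11 35.2 36.6 37.7 [75. 74. 73.]
-10 44 35.9 37.6 39.5 [42. 41. 41.]
-5 71 31.7 36.6 39.5 [34. 32. 33.]
0 68 28.7 33.2 39.6 [44. 71. 78.]
5 28 32.9 34.8 36.4 [ 14. 197. 219.]
10 48 33.8 35.2 37.1 [  0. 220. 242.]
15 51 33.4 35.2 37.6 [  0. 223. 244.]
20 50 32.8 35.1 37.1 [  0. 224. 245.]
25 53 32.9 35.5 37.1 [  0. 226. 246.]
30 54 33.5 35.4 38.0 [  0. 226. 245.]
35 47 32.8 35.5 37.5 [  0. 224. 244.]
40 53 33.0 35.4 37.7 [  0. 219. 240.]
45 61 7.0 35.4 37.3 [  1. 200. 224.]
50 52 33.6 35.3 37.3 [  0. 185. 211.]
55 56 33.6 35.4 37.6 [  0. 174. 202.]
60 60 33.2 35.3 37.7 [  2. 152. 186.]
65 56 33.2 35.3 37.0 [  1. 143. 180.]
70 61 33.4 35.4 37.9 [  3. 143. 179.]
75 59 33.3 35.1 38.1 [  3. 142. 179.]
80 60 33.2 35.2 36.9 [  1. 142. 179.]
85 62 32.9 35.2 37.9 [  3. 143. 179.]
90 47 33.7 35.9 38.1 [ 45. 136. 166.]
95 66 5.9 38.3 40.6 [119. 120. 123.]
100 139 5.1 36.7 41.0 [124. 120. 118.]
105 186 6.0 34.3 40.8 [142. 138. 136.]
110 61 9.1 30.7 35.7 [133. 127. 126.]
125 16 35.2 37.0 38.5 [70. 70. 68.]
```

View pics/c9.png

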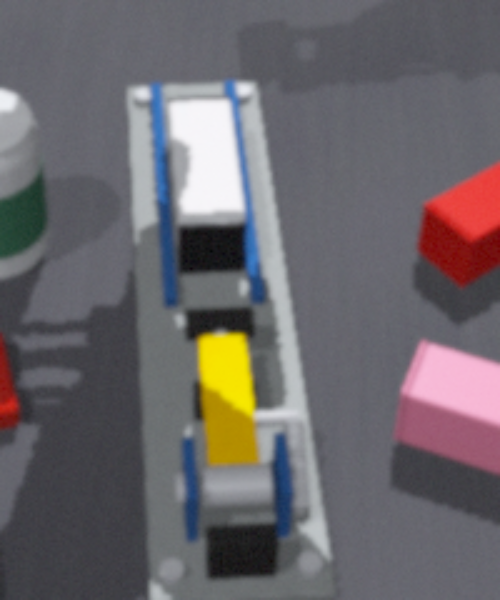

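The yellow arm is level at z of about 35 mm, with its foot centre near jig y = -8 (crop 220,322). The nose is expected near -16.5 and the tube end is at -69. Descending behind the tube.

apply_moves(
  moves=[
    [0,0,0.025,0,0],
    [0,0,0.025,0,0],
    [0,0,0.025,0,0],
    [0,0,0.025,0,0],
    [0,0,0.018,0,0],
    [0,0,0.008,0,0],
    [0,0,0.002,0,0],
    [0,0,0,0,0],
  ],
)

```text
t: 15.85
position: [0.5565, -0.1102, 0.1133]
orientation: [[-0.127, 0.992, 0.001], [0.992, 0.127, -0.001], [-0.001, 0.001, -1.0]]
force: [0.1, -0.0, 0.1]
finger_gap: 0.0005
```

```bash
python3 - <<'E'
from h import *
st(); s=snap('top','top7')
cv2.imwrite('pics/c10.png',cv2.resize(s['image'][180:330,200:490],None,fx=2.5,fy=2.5))
E
```

```text
t 15.85 jig x 0.5 y -213.7 tipz 16.3 mm | F jx 0.05 jy -0.02 z 0.13 | toolx ang 97.32 tilt 0.07 gap 0.0005
[[-0.1274, 0.9919, 0.0011], [0.9919, 0.1274, -0.0005], [-0.0006, 0.0011, -1.0]]
```

View pics/c10.png

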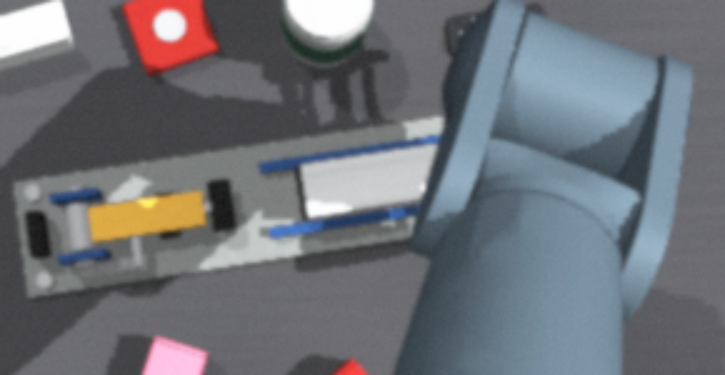

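apply_moves(
  moves=[
    [0.003,0,0,0,0],
    [0.003,0,0,0,0],
    [0.003,0,0,0,0],
    [0.002,0,0,0,0],
    [0.002,0,0,0,0],
    [0.002,0,0,0,0],
    [0.002,0,0,0,0],
    [0.002,0,0,0,0],
  ],
)

```text
t: 16.9
position: [0.5536, -0.0912, 0.1126]
orientation: [[-0.127, 0.992, 0.0], [0.992, 0.127, -0.0], [-0.0, 0.0, -1.0]]
force: [-0.1, -1.7, -0.0]
finger_gap: 0.0006
```

apply_moves(
  moves=[
    [0.002,0,0,0,0],
    [0.002,0,0,0,0],
    [0.002,0,0,0,0],
    [0.002,0,0,0,0],
  ],
)

```text
t: 17.4
position: [0.5525, -0.0831, 0.1126]
orientation: [[-0.127, 0.992, -0.0], [0.992, 0.127, -0.0], [-0.0, -0.0, -1.0]]
force: [1.0, -1.5, -1.4]
finger_gap: -0.0001
```

apply_moves(
  moves=[
    [0.003,0,0,0,0],
    [0.003,0,0,0,0],
    [0.003,0,0,0,0],
    [0.003,0,0,0,0],
  ],
)

```text
t: 17.9
position: [0.551, -0.0711, 0.1126]
orientation: [[-0.127, 0.992, -0.0], [0.992, 0.127, -0.0], [-0.0, -0.0, -1.0]]
force: [-0.4, -2.1, -0.7]
finger_gap: 0.0006
```

```bash
python3 - <<'E'
from h import *
st(); s=snap('top','top8')
m=(s['image'].min(2)>130)
cv2.imwrite('pics/c11.png',cv2.resize(s['image'][180:330,200:490],None,fx=2.5,fy=2.5))
E
```

```text
t 17.90 jig x 0.0 y -174.3 tipz 15.6 mm | F jx -0.64 jy -2.08 z -0.75 | toolx ang 97.31 tilt 0.00 gap 0.0006
[[-0.1273, 0.9919, -0.0], [0.9919, 0.1273, -0.0], [-0.0, -0.0, -1.0]]
```

View pics/c11.png

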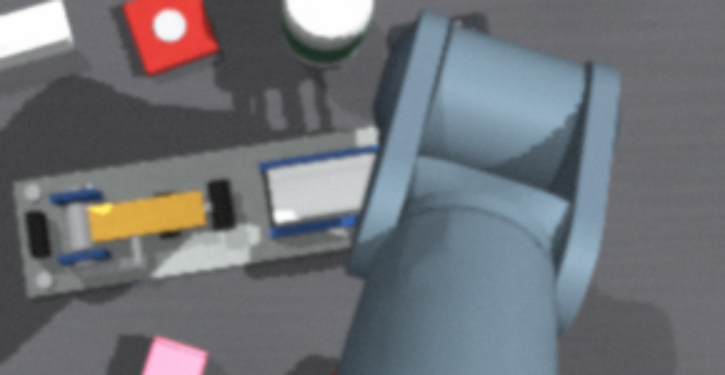

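It slides at about 2 N, and the tube end is near jig y = -46. Closing slowly.

apply_moves(
  moves=[
    [0.003,0,0,0,0],
    [0.003,0,0,0,0],
    [0.003,0,0,0,0],
    [0.002,0,0,0,0],
    [0.002,0,0,0,0],
    [0.001,0,0,0,0],
    [0.001,0,0,0,0],
    [0.001,0,0,0,0],
    [0.001,0,0,0,0],
    [0.001,0,0,0,0],
  ],
)

```text
t: 19.2
position: [0.5487, -0.0535, 0.1126]
orientation: [[-0.127, 0.992, 0.0], [0.992, 0.127, -0.0], [-0.0, 0.0, -1.0]]
force: [-0.3, -1.8, -0.3]
finger_gap: 0.0007
```

apply_moves(
  moves=[
    [0.001,0,0,0,0],
    [0.001,0,0,0,0],
    [0.001,0,0,0,0],
    [0.001,0,0,0,0],
  ],
)

```text
t: 19.7
position: [0.5482, -0.0495, 0.1126]
orientation: [[-0.127, 0.992, 0.0], [0.992, 0.127, -0.0], [-0.0, 0.0, -1.0]]
force: [-0.4, -1.6, -0.6]
finger_gap: 0.0006
```

apply_moves(
  moves=[
    [0.001,0,0,0,0],
    [0.001,0,0,0,0],
  ],
)

```text
t: 19.95
position: [0.548, -0.0475, 0.1126]
orientation: [[-0.127, 0.992, -0.0], [0.992, 0.127, -0.0], [-0.0, -0.0, -1.0]]
force: [0.6, -1.6, -0.1]
finger_gap: 0.0008
```

apply_moves(
  moves=[
    [0.001,0,0,0,0],
    [0.001,0,0,0,0],
  ],
)

```text
t: 20.2
position: [0.5477, -0.0457, 0.1126]
orientation: [[-0.127, 0.992, 0.0], [0.992, 0.127, -0.001], [-0.001, 0.0, -1.0]]
force: [-0.1, -5.4, -1.3]
finger_gap: 0.0008
```

The force has risen to 5.4 N, so contact with the foot is likely. Loading in small steps.

apply_moves(
  moves=[
    [0.0002,0,0,0,0],
    [0,0,0,0,0],
  ],
)

```text
t: 20.45
position: [0.5478, -0.0457, 0.1126]
orientation: [[-0.127, 0.992, 0.0], [0.992, 0.127, -0.001], [-0.001, 0.0, -1.0]]
force: [0.7, -4.3, -1.0]
finger_gap: 0.0002
```

```bash
python3 - <<'E'
from h import *
st()
E
```

```text
t 20.45 jig x 0.1 y -148.6 tipz 15.6 mm | F jx 0.16 jy -4.36 z -1.03 | toolx ang 97.32 tilt 0.04 gap 0.0002
[[-0.1273, 0.9919, 0.0002], [0.9919, 0.1273, -0.0006], [-0.0006, 0.0001, -1.0]]
```

apply_moves(
  moves=[
    [0.0004,0,0,0,0],
    [0,0,0,0,0],
  ],
)

```text
t: 20.7
position: [0.5478, -0.0456, 0.1126]
orientation: [[-0.127, 0.992, 0.0], [0.992, 0.127, -0.001], [-0.001, 0.0, -1.0]]
force: [0.5, -5.9, -0.9]
finger_gap: 0.0005
```

apply_moves(
  moves=[
    [0.0003,0,0,0,0],
    [0,0,0,0,0],
  ],
)

```text
t: 20.95
position: [0.5478, -0.0455, 0.1127]
orientation: [[-0.128, 0.992, 0.001], [0.992, 0.128, -0.002], [-0.002, 0.0, -1.0]]
force: [0.5, -6.9, -2.0]
finger_gap: 0.0004
```

About 4 N per mm. I'll add 1 mm, aiming for about 11.5 N at the wrist (about 10 N on the foot).

apply_moves(
  moves=[
    [0.0005,0,0,0,0],
    [0.0005,0,0,0,0],
    [0,0,0,0,0],
  ],
)

```text
t: 21.32
position: [0.548, -0.0453, 0.113]
orientation: [[-0.128, 0.992, 0.001], [0.992, 0.128, -0.004], [-0.004, 0.001, -1.0]]
force: [0.0, -10.4, -1.1]
finger_gap: 0.0004
```

apply_moves(
  moves=[
    [0,0,0,0,0],
    [0,0,0,0,0],
  ],
)

```text
t: 21.58
position: [0.548, -0.0453, 0.113]
orientation: [[-0.128, 0.992, 0.001], [0.992, 0.128, -0.003], [-0.004, 0.001, -1.0]]
force: [0.1, -10.9, -0.8]
finger_gap: 0.0003
```

apply_moves(
  moves=[
    [0.0003,0,0,0,0],
    [0,0,0,0,0],
    [0,0,0,0,0],
    [0,0,0,0,0],
    [0,0,0,0,0],
    [0,0,0,0,0],
    [0,0,0,0,0],
    [0,0,0,0,0],
    [0,0,0,0,0],
    [0,0,0,0,0],
  ],
)

```text
t: 22.82
position: [0.548, -0.0452, 0.1131]
orientation: [[-0.128, 0.992, 0.002], [0.992, 0.128, -0.004], [-0.004, 0.001, -1.0]]
force: [0.0, -10.9, -0.6]
finger_gap: 0.0009
```

```bash
python3 - <<'E'
from h import *
st(); s=snap('top','top9')
cv2.imwrite('pics/c12.png',cv2.resize(s['image'][200:300,220:380],None,fx=4.5,fy=4.5,interpolation=cv2.INTER_CUBIC))
st(); s=snap('side','side9'); st()
cv2.imwrite('pics/c13.png',cv2.resize(s['image'][180:380,280:400],None,fx=3,fy=3,interpolation=cv2.INTER_CUBIC))
E
```

```text
t 22.82 jig x 0.4 y -148.2 tipz 16.1 mm | F jx -1.34 jy -10.84 z -0.56 | toolx ang 97.35 tilt 0.24 gap 0.0009
[[-0.128, 0.9918, 0.0016], [0.9918, 0.128, -0.004], [-0.0041, 0.0011, -1.0]]
t 22.88 jig x 0.4 y -148.1 tipz 16.1 mm | F jx -0.36 jy -11.35 z -0.94 | toolx ang 97.35 tilt 0.25 gap 0.0002
[[-0.128, 0.9918, 0.0016], [0.9918, 0.128, -0.004], [-0.0042, 0.0011, -1.0]]
t 22.93 jig x 0.4 y -148.1 tipz 16.0 mm | F jx -0.67 jy -11.62 z -0.66 | toolx ang 97.35 tilt 0.25 gap 0.0003
[[-0.128, 0.9918, 0.0016], [0.9918, 0.128, -0.004], [-0.0041, 0.0011, -1.0]]
```

View pics/c12.png

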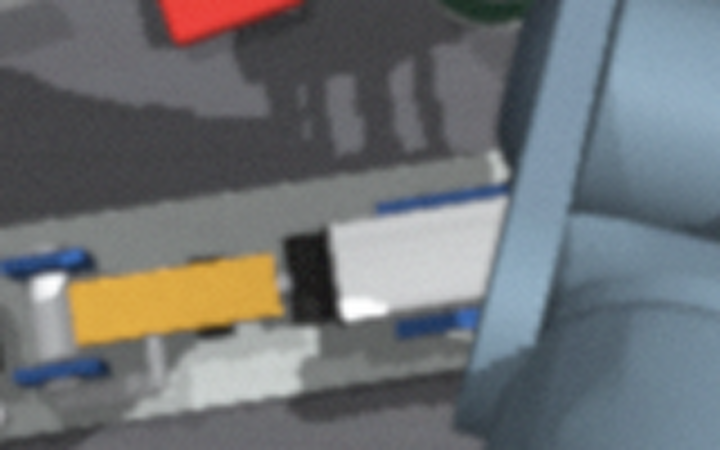

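View pics/c13.png

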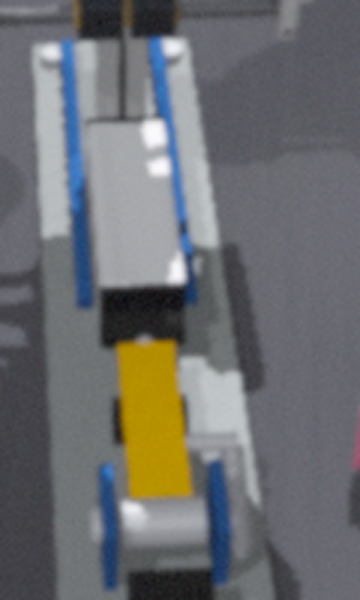

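The tube's end cap butts against the foot (crop 325,270). About 11 N at the wrist, or about 9 N net on the foot, has been held for over a second. Releasing slowly, then up.

apply_moves(
  moves=[
    [-0.0005,0,0,0,0],
    [-0.0005,0,0,0,0],
    [-0.0005,0,0,0,0],
    [-0.0005,0,0,0,0],
    [-0.001,0,0,0,0],
    [-0.002,0,0,0,0],
    [-0.004,0,0,0,0],
    [-0.006,0,0,0,0],
    [-0.005,0,0,0,0],
    [0,0,-0.02,0,0],
    [0,0,-0.03,0,0],
    [0,0,-0.03,0,0],
    [0,0,-0.03,0,0],
    [-0.03,0,-0.02,0,0],
    [-0.03,0,0,0,0],
    [-0.03,0,0,0,0],
    [-0.03,0,0,0,0],
    [-0.03,0,0,0,0],
    [0,0,0,0,0],
    [0,0,0,0,0],
  ],
)

```text
t: 25.42
position: [0.569, -0.2114, 0.2432]
orientation: [[-0.127, 0.992, 0.0], [0.992, 0.127, 0.0], [0.0, 0.0, -1.0]]
force: [1.1, 0.1, -0.2]
finger_gap: 0.0006
```

```bash
python3 - <<'E'
from h import *
st(); s=snap('top','top10')
cv2.imwrite('pics/c14.png',cv2.resize(s['image'][160:320,160:450],None,fx=2.7,fy=2.7,interpolation=cv2.INTER_CUBIC))
s=snap('side','side10')
cv2.imwrite('pics/c15.png',cv2.resize(s['image'][180:400,180:400],None,fx=2.7,fy=2.7,interpolation=cv2.INTER_CUBIC))
vv,uu=np.mgrid[0:480,0:640]; fo=foc(s);D=s['depth']
P=(np.stack([(uu-s['cx'])/fo,-(vv-s['cy'])/fo,-np.ones_like(D)],-1)*D[...,None])@s['extrinsics'][:3,:3].T+s['extrinsics'][:3,3]
q=P[...,:2]-O; jx=q@JX*1e3; jy=q@JY*1e3; z=P[...,2]*1e3
m=(abs(jx)<30)&(jy>-200)&(jy<0)&(abs(z-48)<5)&(s['image'].min(2)>110)
w=np.c_[jx[m],jy[m]].astype(np.float32); r=cv2.minAreaRect(w); print(r,cv2.boxPoints(r).round(1).tolist(),np.median(z[m]))
m=(abs(jx)<12)&(jy>10)&(jy<80)&(z>20); print('arm z',np.polyfit(jy[m],z[m],1),np.median(z[m]))
E
```

```text
t 25.43 jig x 0.1 y -315.6 tipz 146.2 mm | F jx 1.14 jy -0.03 z -0.25 | toolx ang 97.32 tilt 0.03 gap 0.0006
[[-0.1274, 0.9918, 0.0005], [0.9918, 0.1274, 0.0001], [0.0001, 0.0005, -1.0]]
((-0.3295097351074219, -78.09123229980469), (40.064632415771484, 120.05290985107422), 0.019832324236631393) [[-20.399999618530273, -18.100000381469727], [-20.299999237060547, -138.10000610351562], [19.700000762939453, -138.10000610351562], [19.700000762939453, -18.100000381469727]] 47.18579073565954
arm z [4.49724364e-03 3.51200172e+01] 35.392249323489835
```

View pics/c14.png

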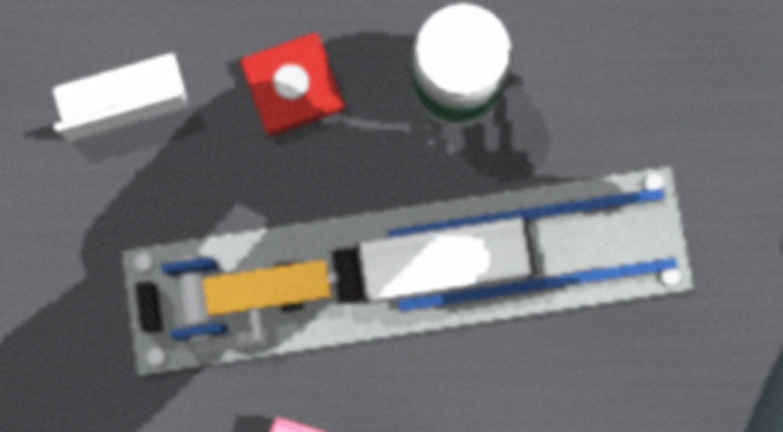

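View pics/c15.png

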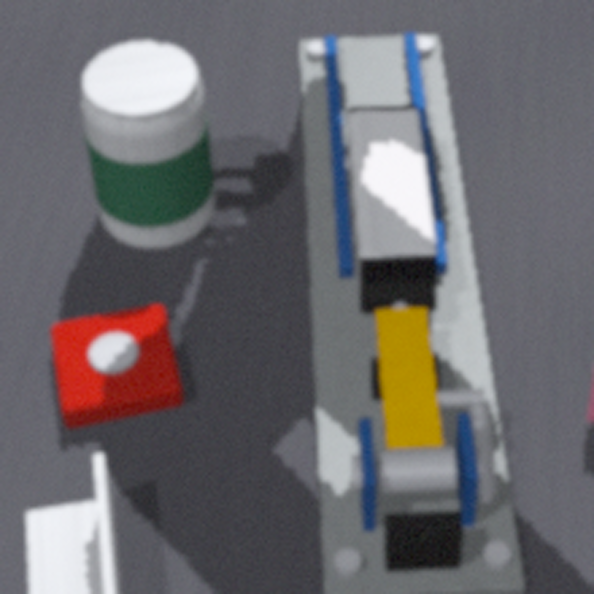

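```bash
python3 -c "
from h import *
print(env.finish_job())"
```

```text
the job is handed in; nothing more can be done
None
```

The job is handed in at about 25.5 s of the 72 s. The stop arm is down at its working rest and the box section is butted against its foot and let go. I have had no verdict from the judging.

- **Stop arm:** I pushed it by its foot with closed fingers, rising along the arc. The highest force I read was about 7 N. The arm snapped over by itself, and the last depth check showed it level at z of about 35 mm.
- **Pressing home:** The box section slid along the channel at about 1.6–2 N. I pressed it with about 11 N at the wrist for over a second, which is about 9 N on the foot after friction. That foot force is worked out, not measured directly.
- **Final position:** The last views put the box's end at jig y of about -18 mm, 1 mm from the nominal nose, and it looks in contact with the foot. It lies flat and along the channel. The gripper is clear of everything, and the tin, offcut and magnet appear where they were at the start.
- **Forces between readings:** I read the force only at the end of each move call, so short peaks in between were not seen.
- **Foot setting:** The first estimates of the screw setting disagreed by a few millimetres: depth pointed slightly out and touch about 5 mm in. The final butting position puts it within about 1–2 mm of nominal.

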